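# Slide the tall air sampler into its charging bay

## Task

Slide the tall yellow air sampler along the bench into its charging bay: push it low, on its black base only, until the base's front sits flush against the charger's stop rail and the base is inside the blue tape outline. It is heavy and tips easily, so keep it upright and standing on the bench, and do not push on the yellow tower or its handle. Leave the can, the tape roll and the cutter where they are, and back away at the end.

Things in the scene. Friction and masses are not known exactly. Their poses are not given: they have to be found in the camera images.
- sampler: Air sampler, loose, 1.5 to 2.5 kg, upright. Origin: centre of its underside; x axis to its front (the side that meets the rail), z up. Black base 140 (x) by 150 (y) mm, top at 45 mm; lowest 6 mm is a foot pad set in 10 mm. Push the base's upright faces between 6 and 45 mm height. The tower leaves a 54 mm deep step at the back. Pushed higher it tips; sliding takes 6 to 20 N.
- tower: Yellow upper part, rigid with the sampler: 86 (x) by 146 (y) mm, from 45 to 220 mm height, its back face 54 mm ahead of the base's back face; black carrying handle on top (to 257 mm). Origin: centre of its underside, 27 mm ahead of the sampler's origin, 45 mm up; same axes. Not to be pushed, pressed or gripped.
- step_back (a point): Point at the middle of the base's back face, 22 mm above the bench, 70 mm behind the sampler's origin: where to push. Axes as the sampler's.
- bay: Charging bay, fixed. Origin, at bench height: where the sampler's origin lies when home; x axis points towards the charger. Black stop rail (200 mm long in y, 32 mm high) with its face at x = +70 mm; behind it a grey charger, 60 mm deep, 50 mm high. Flat blue tape outline, open at the rail, inner edges at y = +-91 and x = -86 mm (16 mm clear of the base).
- can: Closed metal sample can, 84 mm diameter, 100 mm high, loose, standing beside the bay. Origin: centre of its underside. Leave alone.
- tape: Roll of clear tape lying flat, 72 mm diameter, 20 mm high, loose. Origin: centre of its underside. Leave alone.
- cutter: Yellow utility cutter lying flat, 130 by 22 by 14 mm, its steel tip reaching 25 mm farther at +x; loose. Origin: centre of the handle's underside, x along its length. Leave alone.
Mind the look-alikes: they are no part of the job. Several things look just like the sampler: the one meant starts farthest to the robot's right.

How it is judged:
By the outcome, as a careful person would: the job done as asked, in the order asked, and still so for the second after the job is handed in, with the robot touching nothing.
It also fails if it takes over 51 s, if anything falls off the work surface, if the arm or the gripper's body presses on something with over 40 N, if the wrist force passes 120 N, or if a joint passes its speed limit or range.

## Robot

A 7-joint arm with a two-finger parallel gripper is mounted at the origin on the work surface. World frame = base frame: x ahead of the robot, y to its left, z up, the work surface at z = 0. Lengths are in m, angles in rad, forces in N, time in s.
With the tool pointing down it reaches from about 0.425 to 0.975 m from the base axis. Payload 16.7 kg.
Tool frame: the origin (TCP) lies midway between the tips of the shut fingers; the grasp point (between the pads) lies 19 mm behind it; z points along the fingers, y is the direction in which the jaws open and shut (so a half turn about z gives the same grasp; the last joint's range is limited). The gripper opens to 85 mm and grips with 20 to 120 N. Pads are 22 mm wide; open, the fingers measure 114 mm over their backs; the gripper's body (76 mm by 85 mm) begins 54 mm behind the grasp point. The pads swing forward as they close: fully open they stand 13 mm farther back than shut.
Start: joints at [-1.466, 0.426, 0.074, 1.606, -0.034, 1.111, -0.067], TCP at [0.17, 0.653, 0.231] pointing down, gripper open.
Joint ranges: [-2.85, 2.85], [-0.5, 2.14], [-1.23, 1.37], [0.21, 2.46], [-1.02, 4.16], [0.16, 2.05], [-2.73, 2.73]. Speed limits (rad/s): [1.89, 1.89, 2.39, 2.39, 3.01, 3.01, 3.01].

## Interface

Orientations are given as a unit quaternion [w, x, y, z].
In Python, from rig import ctrl, optics gives the robot as it stands.
- The arm moves only by the tool drive_tool, never from a script. Its argument "moves" is a list of rows, each an object with "slide": the shift along the tool's x, y, z in cm, a list of three; "rot": the turn, a rotation vector about the tool's x, y, z in degrees, a list of three; "fingers": the opening in per cent of the stroke, from 0 (shut) to 100 (fully open). A call has 1 to 20 rows; each row is the pose to reach, as a shift and turn from the pose measured when the call began, along the tool's axes at that moment; what a row does not reach only later rows make up. A row lasts 1/8 s, in which the tool goes at most 62.5 mm and 10.7 degrees, less where a joint would pass 70% of its speed; a pose out of reach is approached as far as the arm can. A call with a gripper value outside its range is refused whole. The fingers move at their own pace and stop on an object; "newtons" is the grip in N (left out, the last holds). Time passes only in rows, so rows that repeat a pose let the fingers close. It gives the time, the measured TCP pose, the force and the opening at its end, in the units of the state.
- ctrl.state(): the state, without advancing time (a new reading comes with each control period).
- optics.camera(name): name is "side" or "top" or "wrist"; returns the picture (400x640x3 uint8, red, green, blue); there is no depth.
- optics.camera_model(name): a dict with "fx", "fy", "cx", "cy" (pixels), "world_from_camera" (4x4, takes a point from camera to world coordinates). Camera axes: x right, y down, z forward; pixel columns grow to the right and rows downward; lengths in m; the calibration is good to about 2 mm. The wrist camera is an equidistant fisheye: a pixel r from the principal point sees the ray r / f radians off the axis. A picture is of the moment at which its call begins: read the wrist's pose just before it. camera_model takes no time and is no camera call; for the wrist camera it gives the pose at the moment of the call.
- ctrl.finish_job(): hands the job in, once; it reports no verdict.
The state is a dict: "time": time; "joint_pos": joint angles; "qd": joint speeds; "joint_efforts": joint torques, N m; "eef_pos": TCP position; "tcp_rot": TCP orientation; "wrist_force": force on the tool from outside, world axes, zero at the start; "moment": the same for the moment, N m; "width": finger opening in m.
Only numpy, scipy, OpenCV 4.12 (cv2) and the standard library are available. Lean on these libraries where they do the work, as an engineer would, in place of code of your own. Each camera call takes 0.05 s, during which the arm holds its last target. There are 200 camera calls.

## Working session

There is one attempt and no reset: what is moved stays moved. The work goes in short steps, Python scripts to look and compute and a tool call to move; the robot and the scene stay as the last step left them, time stands still between calls to the robot, and variables do not carry over. Pictures are saved under pics/ and viewed, about 8 in all and at most 12, crops included, and the job is handed in when it is done.

Besides the shell and the picture viewer there is one more tool, called after "Call:" by a JSON object that holds its "fn" and its "kwargs". drive_tool: Moves the arm, as the interface text tells. Its arguments: {"type":"object","properties":{"moves":{"type":"array","items":{"type":"object","properties":{"slide":{"type":"array","items":{"type":"number"}},"rot":{"type":"array","items":{"type":"number"}},"fingers":{"type":"number"}}}},"newtons":{"type":"number"}},"required":["moves"]}

```bash
mkdir -p pics; ls
python3 - <<'E'
from rig import ctrl, optics
import cv2,numpy as np
s=ctrl.state(); print(s)
for n in ['top','side']:
    im=optics.camera(n); cv2.imwrite(f'pics/{n}0.png',im[:,:,::-1])
    m=optics.camera_model(n); print(n,{k:np.round(v,4).tolist() for k,v in m.items() if k!='name'})
E
```

```text
pics
{'time': 0.0, 'joint_pos': array([-1.46547912,  0.42671802,  0.07384949,  1.60664087, -0.03409907,
        1.11080119, -0.06710545]), 'qd': array([-0.00037215, -0.00091946,  0.00046031,  0.0010947 ,  0.00013935,
        0.00032636, -0.00011849]), 'joint_efforts': array([ 7.22101231e-04, -9.49865913e+01,  3.76074180e+00, -4.63470268e+01,
        1.93171139e-02,  1.07061124e-02, -3.99639737e-05]), 'eef_pos': array([0.1700682 , 0.65278353, 0.23060494]), 'tcp_rot': array([-3.51522884e-05,  1.27082234e-01,  9.91891969e-01, -6.53098273e-04]), 'wrist_force': array([-0.04616318, -0.21759564, -0.11051916]), 'moment': array([0.009681  , 0.01775493, 0.00451933]), 'width': 0.08536854198153182}
top {'fx': 467.0528, 'fy': 467.0528, 'cx': 320.0168, 'cy': 195.585, 'world_from_camera': [[0.0054, -0.9889, 0.1483, 0.3512], [-1.0, -0.006, -0.0039, 0.0899], [0.0048, -0.1483, -0.9889, 1.0691], [0.0, 0.0, 0.0, 1.0]]}
side {'fx': 444.9592, 'fy': 444.9592, 'cx': 326.1367, 'cy': 201.6502, 'world_from_camera': [[0.9513, 0.1887, -0.2438, 0.7288], [0.3082, -0.6017, 0.7369, -0.6288], [-0.0076, -0.7761, -0.6305, 0.6701], [0.0, 0.0, 0.0, 1.0]]}
```

View pics/top0.png

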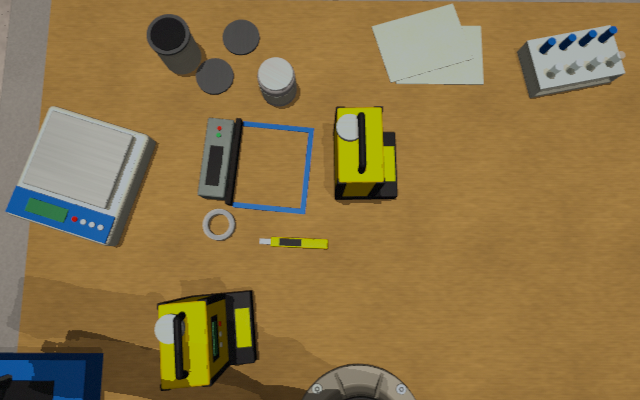

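View pics/side0.png

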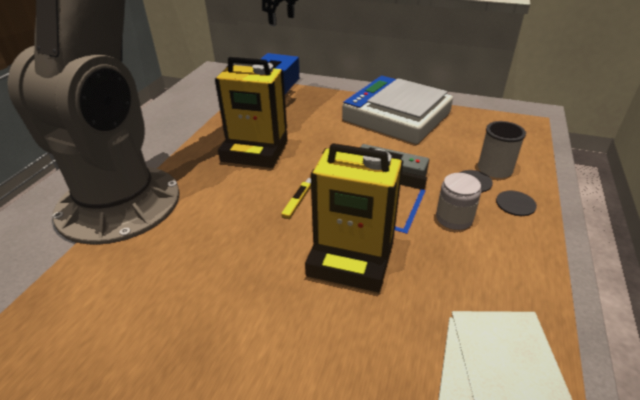

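The top view shows the target sampler (rightmost) with its base back edge at columns ~396, rows 132–198, facing left (+y). The bay outline is at columns 240–313, rows 122–212, with the rail at column ~238. The look-alike is at (205,340), the cutter at (295,243) and the can at (277,80).

```bash
cat > h.py <<'E'
from rig import ctrl, optics
import cv2,numpy as np
from scipy.spatial.transform import Rotation as R
def cast(m,uv,z):
    uv=np.atleast_2d(np.array(uv,float)); T=m['world_from_camera']
    d=np.c_[(uv[:,0]-m['cx'])/m['fx'],(uv[:,1]-m['cy'])/m['fy'],np.ones(len(uv))]@T[:3,:3].T
    return (T[:3,3]+d*((z-T[2,3])/d[:,2])[:,None])[:,:2]
E
python3 - <<'E'
from h import *
im=cv2.imread('pics/top0.png'); m=optics.camera_model('top')
hsv=cv2.cvtColor(im,cv2.COLOR_BGR2HSV)
b=cv2.inRange(hsv,(100,120,60),(125,255,255)); b[:, :236]=0; b[:110]=0; b[225:]=0;b[:,330:]=0
ys,xs=np.nonzero(b); P=cast(m,np.c_[xs,ys],0.0)
print('blue n',len(P),'rect',cv2.minAreaRect(P.astype(np.float32)*1000))
# back tape line (min y) fit
def line(P):
    vx,vy,x,y=cv2.fitLine(P.astype(np.float32),cv2.DIST_HUBER,0,.001,.001).ravel(); return np.round([np.degrees(np.arctan2(vy,vx)),x,y],4)
for nm,sel in dict(back=(xs>299)&(ys>132)&(ys<203),top=(ys<135)&(xs<300)&(xs>242),bot=(ys>200)&(xs<298)&(xs>242)).items(): print(nm,line(P[sel]))
crop=cv2.resize(im[95:225,190:420],None,fx=3.4,fy=3.4,interpolation=cv2.INTER_CUBIC); cv2.imwrite('pics/crop1.png',crop)
# base back edge: dark pixels right of yellow
g=hsv[:,:,2]
pts=[]
for r in range(136,196,2):
    dk=np.nonzero(g[r,385:410]<70)[0]
    if len(dk): pts.append((385+dk.max()+.5,r))
pts=np.array(pts); P=cast(m,pts,.045); print(pts[::5].tolist()); print('backedge',line(P))
c=np.nonzero((g[120:210,393]<70))[0]+120; print('rows at 393',c.min(),c.max(), cast(m,[[393,c.min()-.5],[393,c.max()+.5]],.045))
E
```

```text
blue n 1008 rect ((579.3311767578125, 194.7708740234375), (166.93133544921875, 206.0462646484375), 84.90535736083984)
back [-5.1918  0.5779  0.1165]
top [84.4569  0.6774  0.202 ]
bot [84.7043  0.4822  0.2015]
[[394.5, 136.0], [395.5, 146.0], [395.5, 158.0], [396.5, 172.0], [396.5, 186.0]]
backedge [ 0.9402  0.5764 -0.0835]
rows at 393 132 198 [[ 0.65263031 -0.07876751]
 [ 0.49926227 -0.07603365]]
```

View pics/crop1.png

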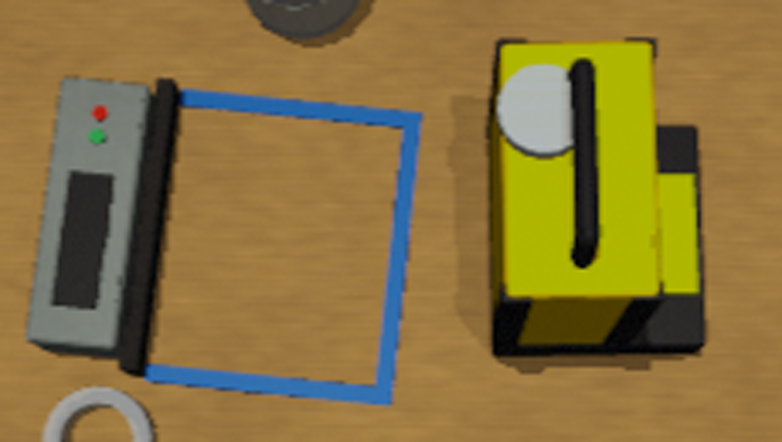

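```bash
cat >> h.py <<'E'
HOME=np.array([.5805,.2086]); YB=84.7
def Rt(psi,tilt=0):   # tool x along heading, z down, tips lead by tilt deg
    c,s=np.cos(np.radians(psi)),np.sin(np.radians(psi))
    return np.array([[c,s,0],[s,-c,0],[0,0,-1]]).T@R.from_euler('y',tilt,degrees=True).as_matrix()
def rows(targets):
    s=ctrl.state(); w,x,y,z=s['tcp_rot']; R0=R.from_quat([x,y,z,w]).as_matrix()
    print('t',s['time'],'p',np.round(s['eef_pos'],4),'F',np.round(s['wrist_force'],1))
    for p,M in targets:
        print('slide',np.round(R0.T@(np.array(p)-s['eef_pos'])*100,1).tolist(),'rot',np.round(R.from_matrix(R0.T@M).as_rotvec(degrees=True),1).tolist())
E
python3 - <<'E'
from h import *
m=optics.camera_model('top'); print('rail',cast(m,[[242.4,120],[233.5,202.4]],0),'pred',HOME+.07*np.array([np.cos(np.radians(YB)),np.sin(np.radians(YB))]))
print('tilted tool z',Rt(90,5)[:,2])
rows([((.2,.653,.35),Rt(165)),((.5,.35,.35),Rt(130)),((.577,-.175,.35),Rt(91,5)),((.577,-.175,.12),Rt(91,5))])
E
```

```text
rail [[0.69160478 0.27056212]
 [0.49444644 0.28517226]] pred [0.58696594 0.27830073]
tilted tool z [ 5.33675007e-18  8.71557427e-02 -9.96194698e-01]
t 0.1 p [0.1701 0.6529 0.2307] F [ 0.1 -0.   0. ]
slide [-2.9, 0.8, -11.9] rot [-0.1, 0.0, 0.4]
slide [-39.6, -21.0, -11.9] rot [-0.1, 0.0, 35.4]
slide [-60.2, -69.9, -11.8] rot [-3.3, 4.3, 74.3]
slide [-60.2, -69.8, 11.2] rot [-3.3, 4.3, 74.3]
```

Call:
{"fn": "drive_tool", "kwargs": {"moves": [{"slide":[-1.5,0.4,-6],"rot":[0,0,0],"fingers":100},{"slide":[-3,0.8,-12],"rot":[0,0,0]},{"slide":[-8,-2,-12],"rot":[0,0,5]},{"slide":[-13,-5,-12],"rot":[0,0,10]},{"slide":[-18,-8,-12],"rot":[0,0,15]},{"slide":[-23,-11,-12],"rot":[0,0,20]},{"slide":[-29,-14.5,-12],"rot":[0,0,26]},{"slide":[-35,-18,-12],"rot":[0,0,31]},{"slide":[-39.6,-21,-12],"rot":[0,0,36]},{"slide":[-42,-27,-12],"rot":[0,0,41]},{"slide":[-44,-32,-12],"rot":[-1,1,46]},{"slide":[-46,-37,-12],"rot":[-1,1,50]},{"slide":[-48.5,-42,-12],"rot":[-2,2,55]},{"slide":[-50.5,-47,-12],"rot":[-2,2,60]},{"slide":[-53,-52,-12],"rot":[-3,3,65]},{"slide":[-55,-57,-12],"rot":[-3,4,70]},{"slide":[-57,-62,-12],"rot":[-3.3,4.3,74.3]},{"slide":[-59,-66,-12],"rot":[-3.3,4.3,74.3]},{"slide":[-60.2,-70,-12],"rot":[-3.3,4.3,74.3]},{"slide":[-60.2,-70,-12],"rot":[-3.3,4.3,74.3]}]}}

```text
invalid input at $.moves[1]: expected keys slide, rot, fingers
```

Call:
{"fn": "drive_tool", "kwargs": {"moves": [{"slide":[-1.5,0.4,-6],"rot":[0,0,0],"fingers":100},{"slide":[-3,0.8,-12],"rot":[0,0,0],"fingers":100},{"slide":[-8,-2,-12],"rot":[0,0,5],"fingers":100},{"slide":[-13,-5,-12],"rot":[0,0,10],"fingers":100},{"slide":[-18,-8,-12],"rot":[0,0,15],"fingers":100},{"slide":[-23,-11,-12],"rot":[0,0,20],"fingers":100},{"slide":[-29,-14.5,-12],"rot":[0,0,26],"fingers":100},{"slide":[-35,-18,-12],"rot":[0,0,31],"fingers":100},{"slide":[-39.6,-21,-12],"rot":[0,0,36],"fingers":100},{"slide":[-42,-27,-12],"rot":[0,0,41],"fingers":100},{"slide":[-44,-32,-12],"rot":[-1,1,46],"fingers":100},{"slide":[-46,-37,-12],"rot":[-1,1,50],"fingers":100},{"slide":[-48.5,-42,-12],"rot":[-2,2,55],"fingers":100},{"slide":[-50.5,-47,-12],"rot":[-2,2,60],"fingers":100},{"slide":[-53,-52,-12],"rot":[-3,3,65],"fingers":100},{"slide":[-55,-57,-12],"rot":[-3,4,70],"fingers":100},{"slide":[-57,-62,-12],"rot":[-3.3,4.3,74.3],"fingers":100},{"slide":[-59,-66,-12],"rot":[-3.3,4.3,74.3],"fingers":100},{"slide":[-60.2,-70,-12],"rot":[-3.3,4.3,74.3],"fingers":100},{"slide":[-60.2,-70,-12],"rot":[-3.3,4.3,74.3],"fingers":100}]}}

```text
time: 2.6
eef_pos: [0.5754, -0.1798, 0.3512]
tcp_rot: [-0.031, 0.702, 0.711, 0.03]
wrist_force: [-0.3, 0.6, -0.4]
width: 0.0853
```

Run:
```python
from h import *
rows([((.577,-.175,.1),Rt(91,5)),((.577,-.165,.04),Rt(91,5)),((.577,-.165,.002),Rt(91,5))])
```

```text
t 2.6 p [ 0.5754 -0.1798  0.3512] F [-0.3  0.6 -0.4]
slide [-1.7, 0.2, 25.1] rot [-0.0, 0.1, -0.2]
slide [-1.2, 0.2, 31.1] rot [-0.0, 0.1, -0.2]
slide [-1.5, 0.2, 34.9] rot [-0.0, 0.1, -0.2]
```

Call:
{"fn": "drive_tool", "kwargs": {"moves": [{"slide":[-0.5,0,6],"rot":[0,0,0],"fingers":100},{"slide":[-1,0.1,12],"rot":[0,0,0],"fingers":100},{"slide":[-1.5,0.2,18],"rot":[0,0,0],"fingers":100},{"slide":[-1.7,0.2,23],"rot":[0,0,0],"fingers":100},{"slide":[-1.6,0.2,27],"rot":[0,0,0],"fingers":100},{"slide":[-1.6,0.2,30],"rot":[0,0,0],"fingers":100},{"slide":[-1.6,0.2,32.5],"rot":[0,0,0],"fingers":100},{"slide":[-1.6,0.2,34],"rot":[0,0,0],"fingers":100},{"slide":[-1.6,0.2,34.8],"rot":[0,0,0],"fingers":100},{"slide":[-1.6,0.2,34.8],"rot":[0,0,0],"fingers":100}]}}

```text
time: 3.85
eef_pos: [0.577, -0.1659, 0.0032]
tcp_rot: [-0.031, 0.702, 0.711, 0.03]
wrist_force: [0.2, 0.4, 0.6]
width: 0.0852
```

Run:
```python
from h import *
a=optics.camera('side'); b=optics.camera('wrist')
cv2.imwrite('pics/low.png',np.vstack([cv2.resize(a[100:340,180:500,::-1],(600,450))[:300] ,cv2.resize(b[:,:,::-1],(600,300))]))
for psi,y in [(90.9,-.1),(90.9,-.09)]:
    rows([((.577,y,.002),Rt(psi,5))])
```

```text
t 3.95 p [ 0.5774 -0.1662  0.0038] F [-0.1 -0.7  0.3]
slide [6.6, 0.0, 0.7] rot [0.0, 0.1, -0.1]
t 3.95 p [ 0.5774 -0.1662  0.0038] F [-0.1 -0.7  0.3]
slide [7.6, 0.1, 0.8] rot [0.0, 0.1, -0.1]
```

View pics/low.png

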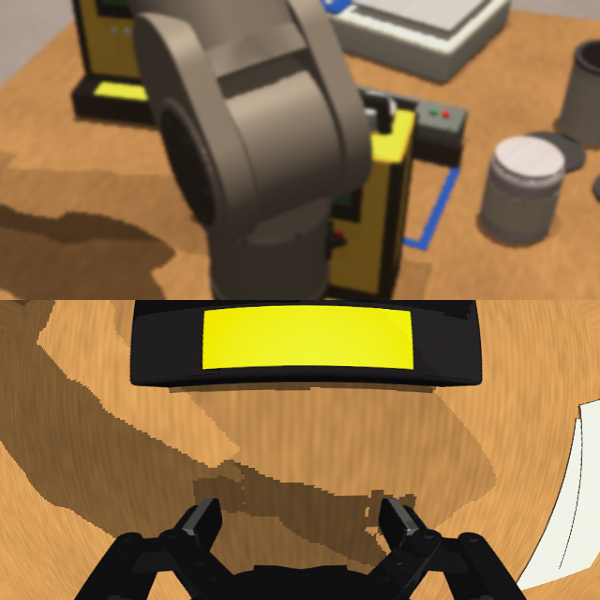

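```bash
cat >> h.py <<'E'
def tcp(c,psi,off=.078,z=.003): 
    h=np.array([np.cos(np.radians(psi)),np.sin(np.radians(psi))]); p=np.array(c)-off*h
    return ((p[0],p[1],z),Rt(psi,12))
from scipy.interpolate import CubicHermiteSpline as CH
def path(c0,psi0,ys,c1=HOME,psi1=YB):
    f=CH([c0[1],c1[1]],[c0[0],c1[0]],[1/np.tan(np.radians(psi0)),1/np.tan(np.radians(psi1))])
    return [tcp((f(y),y),90-np.degrees(np.arctan(f(y,1)))) for y in ys]
E
python3 - <<'E'
from h import *
c0=(.579,-.0135)
rows([tcp((.579,-.0335),90.9)]+path(c0,90.9,np.array([-.0235,-.0135,.005,.025,.045,.065,.085])))
E
```

```text
t 3.95 p [ 0.5774 -0.1662  0.0038] F [-0.1 -0.7  0.3]
slide [5.4, 0.4, 0.6] rot [0.0, 7.1, -0.1]
slide [6.4, 0.3, 0.6] rot [0.0, 7.1, 0.1]
slide [7.4, 0.4, 0.7] rot [0.0, 7.1, -0.1]
slide [9.3, 0.4, 0.9] rot [0.1, 7.1, -0.5]
slide [11.3, 0.4, 1.0] rot [0.1, 7.1, -0.6]
slide [13.3, 0.4, 1.2] rot [0.1, 7.1, -0.6]
slide [15.3, 0.3, 1.4] rot [0.1, 7.1, -0.4]
slide [17.2, 0.3, 1.6] rot [0.0, 7.1, -0.1]
```

Call:
{"fn": "drive_tool", "kwargs": {"moves": [{"slide":[1.5,0.2,0.2],"rot":[0,2,0],"fingers":100},{"slide":[3,0.4,0.4],"rot":[0,5,0],"fingers":100},{"slide":[4.5,0.4,0.5],"rot":[0,7,0],"fingers":100},{"slide":[5.4,0.4,0.6],"rot":[0,7.1,0],"fingers":100},{"slide":[6.2,0.4,0.6],"rot":[0,7.1,0],"fingers":100},{"slide":[6.8,0.4,0.6],"rot":[0,7.1,0],"fingers":100},{"slide":[7.2,0.4,0.7],"rot":[0,7.1,0],"fingers":100},{"slide":[7.6,0.4,0.7],"rot":[0,7.1,0],"fingers":100},{"slide":[8,0.4,0.7],"rot":[0,7.1,-0.1],"fingers":100},{"slide":[8.5,0.4,0.8],"rot":[0,7.1,-0.2],"fingers":100},{"slide":[9,0.4,0.8],"rot":[0,7.1,-0.4],"fingers":100}]}}

```text
time: 5.32
eef_pos: [0.5802, -0.0773, 0.0034]
tcp_rot: [-0.073, 0.697, 0.71, 0.073]
wrist_force: [1.2, -6.2, -4.0]
width: 0.0854
```

Run:
```python
from h import *
t=optics.camera('top'); b=optics.camera('wrist')
cv2.imwrite('pics/push1.png',np.vstack([cv2.resize(t[80:240,190:510,::-1],(600,300),interpolation=cv2.INTER_CUBIC) ,cv2.resize(b[:,:,::-1],(600,300))]))
s=ctrl.state(); print(s['joint_pos'].round(2))
rows(path((.579,-.0135),90.9,np.array([.025,.045,.065,.085,.105,.125,.145,.165,.185,.195])))
```

```text
[-0.19  0.65  0.44  1.95 -0.71  0.76  0.76]
t 5.425 p [ 0.5802 -0.0764  0.0034] F [-0.6 -3.8 -2.8]
slide [2.3, 0.0, 0.5] rot [0.1, 0.1, -0.2]
slide [4.2, 0.0, 0.9] rot [0.1, 0.1, -0.2]
slide [6.2, -0.0, 1.3] rot [0.1, 0.1, -0.1]
slide [8.2, -0.1, 1.8] rot [0.0, 0.1, 0.3]
slide [10.1, -0.1, 2.2] rot [-0.1, 0.1, 0.8]
slide [12.1, -0.2, 2.6] rot [-0.2, 0.1, 1.5]
slide [14.0, -0.2, 3.0] rot [-0.4, 0.1, 2.4]
slide [16.0, -0.3, 3.4] rot [-0.6, 0.1, 3.4]
slide [18.0, -0.3, 3.8] rot [-0.9, 0.1, 4.7]
slide [18.9, -0.3, 4.0] rot [-1.0, 0.1, 5.3]
```

View pics/push1.png

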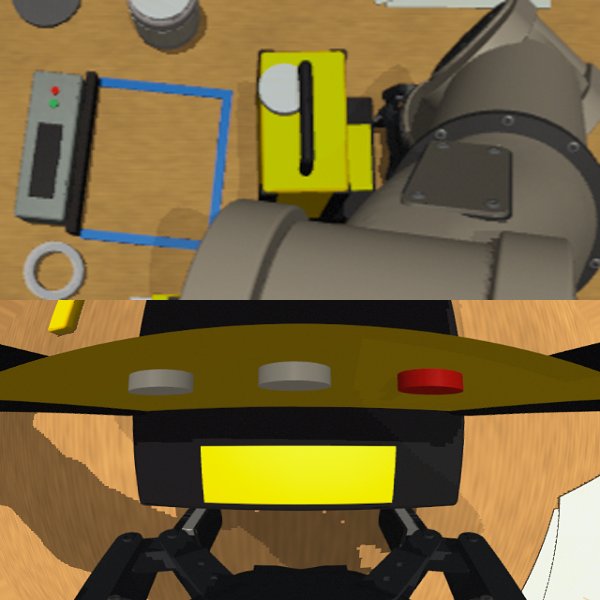

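Call:
{"fn": "drive_tool", "kwargs": {"moves": [{"slide":[1,0,0.2],"rot":[0,0,-0.1],"fingers":100},{"slide":[2,0,0.4],"rot":[0,0,-0.2],"fingers":100},{"slide":[3,0,0.6],"rot":[0,0,-0.2],"fingers":100},{"slide":[4,0,0.9],"rot":[0,0,-0.2],"fingers":100},{"slide":[5,0,1.1],"rot":[0,0,-0.2],"fingers":100},{"slide":[6,0,1.3],"rot":[0,0,-0.1],"fingers":100},{"slide":[7,0,1.5],"rot":[0,0,0.1],"fingers":100},{"slide":[8,-0.1,1.7],"rot":[0,0,0.3],"fingers":100},{"slide":[9,-0.1,1.9],"rot":[0,0,0.5],"fingers":100},{"slide":[9.6,-0.1,2],"rot":[0,0,0.7],"fingers":100}]}}

```text
time: 6.68
eef_pos: [0.5772, 0.0209, 0.0035]
tcp_rot: [-0.073, 0.701, 0.706, 0.072]
wrist_force: [0.1, -6.2, -3.0]
width: 0.0856
```

Run:
```python
from h import *
t=optics.camera('top'); b=optics.camera('wrist'); a=optics.camera('side')
cv2.imwrite('pics/push2.png',np.vstack([np.hstack([cv2.resize(t[80:240,190:510,::-1],(400,200),interpolation=cv2.INTER_CUBIC) ,cv2.resize(b[:,:,::-1],(400,200))]),cv2.resize(a[:,:,::-1],(800,400)) [:,:]]))
cv2.imwrite('pics/top2.png',t[:,:,::-1])
rows(path((.579,-.0135),90.9,np.array([.105,.125,.145,.165,.185,.195])))
```

```text
t 6.825 p [0.5772 0.0216 0.0036] F [-0.5 -1.1 -1.5]
slide [0.5, -0.0, 0.2] rot [-0.1, 0.1, 0.1]
slide [2.5, -0.1, 0.6] rot [-0.2, 0.1, 0.8]
slide [4.4, -0.2, 1.0] rot [-0.4, 0.1, 1.7]
slide [6.4, -0.2, 1.4] rot [-0.6, 0.1, 2.7]
slide [8.4, -0.3, 1.8] rot [-0.9, 0.1, 4.0]
slide [9.3, -0.3, 2.0] rot [-1.0, 0.1, 4.6]
```

View pics/push2.png

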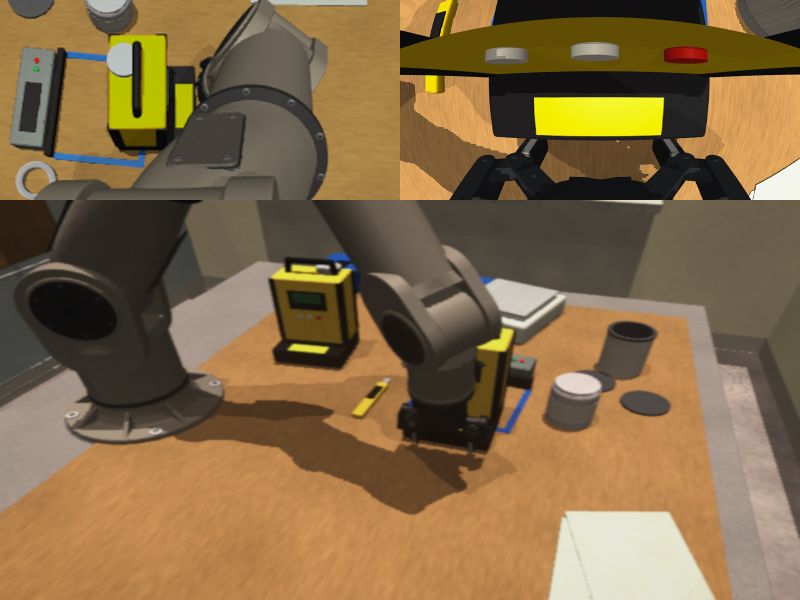

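The sampler is following squarely and stays centred on the fingers (wrist view: base at columns 490–708 about centre 600). The arm is clear of the tower.

Call:
{"fn": "drive_tool", "kwargs": {"moves": [{"slide":[1,0,0.3],"rot":[-0.1,0.1,0.3],"fingers":100},{"slide":[1.9,-0.1,0.5],"rot":[-0.1,0.1,0.6],"fingers":100},{"slide":[2.8,-0.1,0.7],"rot":[-0.2,0.1,0.9],"fingers":100},{"slide":[3.7,-0.2,0.8],"rot":[-0.3,0.1,1.3],"fingers":100},{"slide":[4.6,-0.2,1],"rot":[-0.4,0.1,1.8],"fingers":100},{"slide":[5.5,-0.2,1.2],"rot":[-0.5,0.1,2.2],"fingers":100},{"slide":[6.4,-0.2,1.4],"rot":[-0.6,0.1,2.7],"fingers":100},{"slide":[7.3,-0.3,1.6],"rot":[-0.7,0.1,3.3],"fingers":100},{"slide":[8.2,-0.3,1.8],"rot":[-0.9,0.1,3.9],"fingers":100},{"slide":[9,-0.3,1.9],"rot":[-1,0.1,4.4],"fingers":100},{"slide":[9.3,-0.3,2],"rot":[-1,0.1,4.6],"fingers":100}]}}

```text
time: 8.2
eef_pos: [0.5733, 0.1161, 0.0031]
tcp_rot: [-0.071, 0.729, 0.676, 0.076]
wrist_force: [-1.1, -10.3, 3.0]
width: 0.0854
```

Run:
```python
from h import *
t=optics.camera('top'); b=optics.camera('wrist')
cv2.imwrite('pics/push3.png',np.vstack([cv2.resize(t[100:240,190:430,::-1],(600,350),interpolation=cv2.INTER_CUBIC) ,cv2.resize(b[:200,:,::-1],(600,190))]))
rows([tcp(HOME-d*np.array([.0924,.9957]),YB) for d in (.012,.008,.004,0,-.004)])
```

```text
t 8.3 p [0.5734 0.1162 0.0032] F [-0.7 -4.3  0. ]
slide [0.3, -0.1, 0.1] rot [-0.3, 0.0, 1.0]
slide [0.7, -0.1, 0.2] rot [-0.3, 0.0, 1.0]
slide [1.0, -0.1, 0.2] rot [-0.3, 0.0, 1.0]
slide [1.4, -0.1, 0.3] rot [-0.3, 0.0, 1.0]
slide [1.8, -0.1, 0.4] rot [-0.3, 0.0, 1.0]
```

View pics/push3.png

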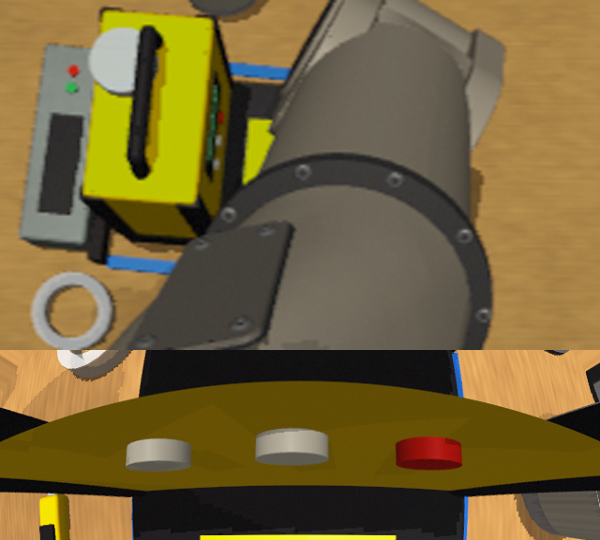

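The wrist view shows blue tape just right of the base (column ~463 in the crop) and none on the left. I'll measure the base corners with the fisheye model to check for a sideways offset.

```bash
cat >> h.py <<'E'
def fish(m,uv,z):
    uv=np.atleast_2d(np.array(uv,float)); T=m['world_from_camera']; q=(uv-[m['cx'],m['cy']])/[m['fx'],m['fy']]
    th=np.linalg.norm(q,axis=1); k=np.sin(th)/np.maximum(th,1e-9)
    d=np.c_[q*k[:,None],np.cos(th)]@T[:3,:3].T
    return (T[:3,3]+d*((z-T[2,3])/d[:,2])[:,None])[:,:2]
def bay(P): 
    c,s=np.cos(np.radians(YB)),np.sin(np.radians(YB)); return (np.asarray(P)-HOME)@np.array([[c,-s],[s,c]])
E
python3 - <<'E'
from h import *
m=optics.camera_model('wrist'); b=optics.camera('wrist'); hsv=cv2.cvtColor(b,cv2.COLOR_RGB2HSV)
print(np.round(m['world_from_camera'][:3,3],3))
bl=cv2.inRange(hsv,(100,120,60),(125,255,255)); ys,xs=np.nonzero(bl); P=bay(fish(m,np.c_[xs,ys],0))
for lo,hi in ((0,320),(320,640)):
    k=(xs>=lo)&(xs<hi); print('blue',lo,k.sum(), np.round(1000*P[k].min(0)) if k.any() else '', np.round(1000*P[k].max(0)) if k.any() else '')
big=cv2.resize(b[180:280,100:540,::-1],(800,182*2//2),interpolation=cv2.INTER_CUBIC); cv2.imwrite('pics/w3.png',cv2.resize(b[140:300,120:520,::-1],(800,320),interpolation=cv2.INTER_CUBIC))
v=hsv[:,:,2]
for r in (185,195,205,212):
    row=v[r].astype(int); x=np.nonzero(row<60)[0]; x=x[(x>100)&(x<540)]
    P=bay(fish(m,[[x.min(),r],[x.max(),r]],.045)); print(r,x.min(),x.max(),np.round(P*1000,1).tolist())
for c in (165,200,250,390,430,470):
    col=v[150:300,c].astype(int); x=np.nonzero(col<60)[0]+150; print(c,x.min(),x.max())
E
```

```text
[0.577 0.167 0.16 ]
blue 0 175 [-98. 102.] [-33. 104.]
blue 320 671 [ -99. -105.] [  71. -100.]
185 142 494 [[-47.3, 73.7], [-44.6, -73.3]]
195 143 493 [[-51.5, 73.3], [-48.8, -73.0]]
205 143 492 [[-55.7, 73.5], [-53.0, -72.8]]
212 144 492 [[-58.6, 73.1], [-55.9, -73.1]]
165 150 273
200 150 292
250 150 279
390 150 279
430 150 299
470 150 274
```

View pics/w3.png

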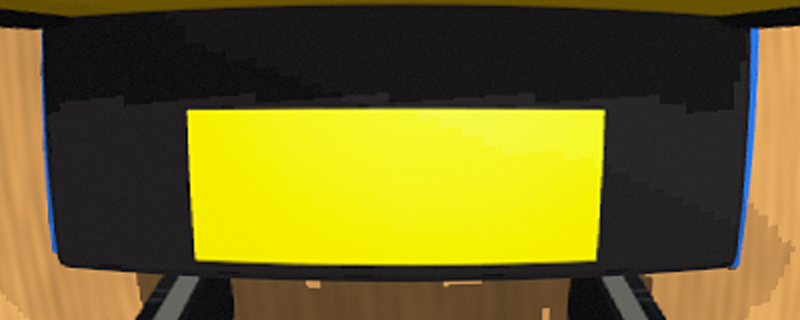

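Measured in the bay frame, the base is laterally centred to under 1 mm. About 12 mm remains to the rail, with about 1° of yaw still to take out.

Call:
{"fn": "drive_tool", "kwargs": {"moves": [{"slide":[0.2,-0.1,0.1],"rot":[-0.2,0,0.5],"fingers":100},{"slide":[0.5,-0.1,0.1],"rot":[-0.3,0,1],"fingers":100},{"slide":[0.8,-0.1,0.2],"rot":[-0.3,0,1],"fingers":100},{"slide":[1,-0.1,0.2],"rot":[-0.3,0,1],"fingers":100},{"slide":[1.1,-0.1,0.2],"rot":[-0.3,0,1],"fingers":100},{"slide":[1.2,-0.1,0.3],"rot":[-0.3,0,1],"fingers":100}]}}

```text
time: 9.1
eef_pos: [0.5733, 0.1272, 0.0027]
tcp_rot: [-0.07, 0.736, 0.669, 0.077]
wrist_force: [-1.9, -12.5, 7.5]
width: 0.0855
```

Call:
{"fn": "drive_tool", "kwargs": {"moves": [{"slide":[0.1,0,0],"rot":[0,0,0],"fingers":100},{"slide":[0.2,0,0],"rot":[0,0,0],"fingers":100},{"slide":[0.2,0,0],"rot":[0,0,0],"fingers":100}]}}

```text
time: 9.48
eef_pos: [0.5733, 0.1281, 0.0029]
tcp_rot: [-0.069, 0.736, 0.669, 0.077]
wrist_force: [-0.7, -6.4, -1.5]
width: 0.0855
```

Call:
{"fn": "drive_tool", "kwargs": {"moves": [{"slide":[0.1,0,0],"rot":[0,0,0],"fingers":100},{"slide":[0.2,0,0],"rot":[0,0,0],"fingers":100},{"slide":[0.3,0,0.1],"rot":[0,0,0],"fingers":100}]}}

```text
time: 9.85
eef_pos: [0.5735, 0.1298, 0.0025]
tcp_rot: [-0.069, 0.736, 0.669, 0.076]
wrist_force: [-3.3, -12.8, 9.0]
width: 0.0856
```

Call:
{"fn": "drive_tool", "kwargs": {"moves": [{"slide":[0.1,0,0],"rot":[0,0,0],"fingers":100},{"slide":[0.2,0,0],"rot":[0,0,0],"fingers":100},{"slide":[0.2,0,0],"rot":[0,0,0],"fingers":100}]}}

```text
time: 10.22
eef_pos: [0.5735, 0.1308, 0.0027]
tcp_rot: [-0.069, 0.737, 0.668, 0.076]
wrist_force: [-0.9, -6.6, -1.6]
width: 0.0853
```

```bash
cat > chk.py <<'E'
from h import *
m=optics.camera_model('wrist'); b=optics.camera('wrist'); hsv=cv2.cvtColor(b,cv2.COLOR_RGB2HSV)
y=cv2.inRange(hsv,(22,150,150),(35,255,255)); n,l,st,_=cv2.connectedComponentsWithStats(y)
ok=[i for i in range(1,n) if st[i,4]>3000 and 200<st[i,0]+st[i,2]/2<440]; i=max(ok,key=lambda i:st[i,4]); print(st[i])
for c in range(st[i,0]+10,st[i,0]+st[i,2]-10,40):
    r=np.nonzero(l[:,c]==i)[0]; P=bay(fish(m,[[c,r.min()],[c,r.max()]],.045)); print(c,np.round(P*1000,1).tolist())
s=ctrl.state(); print(s['time'],s['eef_pos'].round(4),'F',s['wrist_force'].round(1))
cv2.imwrite('pics/w_last.png',b[:,:,::-1]); cv2.imwrite('pics/t_last.png',optics.camera('top')[:,:,::-1])
E
python3 chk.py
```

```text
[  213   195   210    78 15971]
223 [[-35.6, 36.6], [-65.7, 38.4]]
263 [[-35.8, 20.8], [-66.0, 21.9]]
303 [[-35.9, 5.7], [-65.8, 6.1]]
343 [[-35.9, -9.2], [-65.9, -9.4]]
383 [[-35.9, -24.3], [-65.8, -25.3]]
10.275 [0.5735 0.1308 0.0027] F [-0.4 -7.1 -1. ]
```

Call:
{"fn": "drive_tool", "kwargs": {"moves": [{"slide":[0.1,0,0],"rot":[0,0,0],"fingers":100},{"slide":[0.2,0,0],"rot":[0,0,0],"fingers":100},{"slide":[0.3,0,0.1],"rot":[0,0,0],"fingers":100},{"slide":[0.3,0,0.1],"rot":[0,0,0],"fingers":100}]}}

```text
time: 10.82
eef_pos: [0.5737, 0.1316, 0.0023]
tcp_rot: [-0.068, 0.737, 0.668, 0.075]
wrist_force: [-2.6, -12.6, 5.5]
width: 0.0857
```

```bash
python3 chk.py
```

```text
[  212   196   211    78 16028]
222 [[-34.9, 36.6], [-64.9, 38.5]]
262 [[-35.1, 20.8], [-65.3, 22.1]]
302 [[-35.2, 5.8], [-65.1, 6.3]]
342 [[-35.3, -9.0], [-65.2, -9.2]]
382 [[-35.3, -24.0], [-65.6, -25.0]]
10.875 [0.5737 0.1317 0.0023] F [ -2.4 -13.2   5.9]
```

Call:
{"fn": "drive_tool", "kwargs": {"moves": [{"slide":[0.2,0,0],"rot":[0,0,0],"fingers":100},{"slide":[0.4,0,0.1],"rot":[0,0,0],"fingers":100},{"slide":[0.5,0,0.1],"rot":[0,0,0],"fingers":100},{"slide":[0.5,0,0.1],"rot":[0,0,0],"fingers":100}]}}

```text
time: 11.42
eef_pos: [0.5739, 0.1318, 0.0022]
tcp_rot: [-0.066, 0.739, 0.667, 0.074]
wrist_force: [-6.7, -26.1, 11.6]
width: 0.0856
```

```bash
python3 chk.py
```

```text
[  212   196   211    80 16070]
222 [[-34.7, 36.2], [-64.7, 38.3]]
262 [[-34.9, 20.5], [-65.1, 21.9]]
302 [[-35.1, 5.5], [-65.0, 6.1]]
342 [[-35.2, -9.2], [-65.1, -9.4]]
382 [[-35.0, -24.3], [-65.2, -25.1]]
11.475 [0.5739 0.1319 0.0022] F [ -6.3 -27.3  11.2]
```

The rail is reached: force rose to 27 N with only 0.2 mm of motion. Backing off.

Call:
{"fn": "drive_tool", "kwargs": {"moves": [{"slide":[-0.5,0,-0.1],"rot":[0,0,0],"fingers":100},{"slide":[-1.5,0,-0.4],"rot":[0,0,0],"fingers":100},{"slide":[-3,0,-0.7],"rot":[0,0,0],"fingers":100},{"slide":[-6,0,-1.4],"rot":[0,0,0],"fingers":100},{"slide":[-9,0,-2],"rot":[0,0,0],"fingers":100},{"slide":[-13,0,-3],"rot":[0,0,0],"fingers":100},{"slide":[-17,0,-4.5],"rot":[0,0,0],"fingers":100},{"slide":[-21,0,-7],"rot":[0,0,0],"fingers":100},{"slide":[-25,0,-11],"rot":[0,0,0],"fingers":100},{"slide":[-28,0,-15],"rot":[0,0,0],"fingers":100},{"slide":[-31,0,-18],"rot":[0,0,0],"fingers":100},{"slide":[-32,0,-20],"rot":[0,0,0],"fingers":100},{"slide":[-32,0,-20],"rot":[0,0,0],"fingers":100}]}}

```text
time: 13.15
eef_pos: [0.5379, -0.2213, 0.136]
tcp_rot: [-0.065, 0.739, 0.666, 0.075]
wrist_force: [-0.1, 0.5, -0.3]
width: 0.0853
```

Run:
```python
from h import *
t=optics.camera('top')[:,:,::-1].copy(); a=optics.camera('side')[:,:,::-1]; m=optics.camera_model('top')
cv2.imwrite('pics/final.png',np.vstack([cv2.resize(t[80:260,180:420],(640,480),interpolation=cv2.INTER_CUBIC)[:,:],]))
cv2.imwrite('pics/final2.png',np.hstack([cv2.resize(t[90:250,180:380],(500,400),interpolation=cv2.INTER_CUBIC),cv2.resize(a[60:260,200:500],(300,200))[:200].repeat(1,0) if 0 else cv2.resize(a[80:280,260:410],(300,400))]))
t0=cv2.imread('pics/top0.png'); d=cv2.absdiff(t,t0).max(2)
for n,(r0,r1,c0,c1) in dict(can=(55,108,256,300),tape=(206,243,200,238),cutter=(232,252,255,332)).items(): print(n,d[r0:r1,c0:c1].mean().round(1),(d[r0:r1,c0:c1]>60).sum())
print(ctrl.state()['time'],ctrl.state()['eef_pos'],ctrl.state()['wrist_force'])
```

```text
can 16.2 36
tape 16.2 0
cutter 11.1 0
13.25 [ 0.5375835  -0.21893226  0.13444068] [0.0989856  0.28431891 0.35179546]
```

View pics/final2.png

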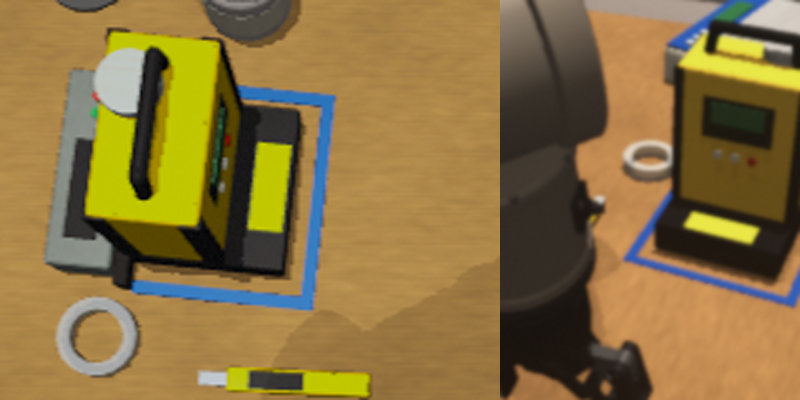

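The base is inside the blue outline against the rail and upright. Its back edge runs from (300,134) to (294,199) in the full picture. One numeric check of that edge, then I'll hand in.

Run:
```python
from h import *
m=optics.camera_model('top'); print(np.round(1000*bay(cast(m,[[300,134],[294,198.8]],.045)),1))
print(ctrl.finish_job())
```

```text
[[-70.5 -71.7]
 [-72.6  76.9]]
the job is handed in; nothing more can be done
None
```

The air sampler is in its charging bay, standing upright against the stop rail with its base inside the blue tape outline. I pushed it with both open fingers low on the back face of the black base, fingertips about 18 mm above the bench. The path was a gentle arc that turned it about 6° to line up with the bay.

- **Flush against the rail:** at the end the push force rose to about 27 N while the sampler moved only about 0.2 mm. From the top view, picked by hand, the base's back edge sits 70.5 to 72.6 mm behind the bay origin, where 70 mm is home. That is within about 2.5 mm, the accuracy of that reading.
- **Inside the outline:** the close-up wrist view, about 12 mm before the rail, showed the base centred sideways to within 1 mm. The top view at the end suggested an offset of about 2.5 mm, still well inside the 16 mm clearance.
- **Other objects:** the tape roll and cutter show no change in the before and after top pictures. 36 pixels changed in the area around the can. I put that down to the tower and its shadow now overlapping that area, but did not check further.
- **Arm:** it backed off about 35 cm, with wrist force near zero, and the clock stood at 13.3 s of the 51 s allowed.

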